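# Draw the oven tray with the rack hook and set the ramekin on the pot board

## Robot

A 6-joint arm with a two-finger parallel gripper is mounted at the origin on a cart in front of the work surface, level with it; the furniture and walls round the work are solid. World frame = base frame: x ahead of the robot, y to its left, z up, the work surface at z = 0. Lengths are in m, angles in rad, forces in N, time in s.
With the tool pointing down it reaches from about 0.3 to 0.875 m from the base axis. Payload 6.4 kg.
Tool frame: the origin (TCP) lies midway between the tips of the shut fingers; the grasp point (between the pads) lies 19 mm behind it; z points along the fingers, y is the line along which they close (so a half turn about z gives the same grasp; the last joint's range is limited). The gripper opens to 88 mm and grips with 3 to 60 N. Pads are 18 mm wide; open, the fingers measure 123 mm over their backs; the gripper's body (75 mm by 187 mm) begins 45 mm behind the grasp point.
Start: joints at [1.085, 0.181, 1.607, -0, 1.354, -0.206], TCP at [0.159, 0.553, 0.239] pointing down, gripper open.
Joint ranges: [-2.99, 2.99], [-0.89, 2.07], [0.3, 2.58], [-1.14, 4.28], [0, 2.63], [-3.12, 3.12]. Speed limits (rad/s): [2.57, 2.57, 3.01, 3.14, 3.14, 3.14].

## Interface

Orientations are given as [roll, pitch, yaw] about the fixed x, y, z axes, in that order (R = Rz(yaw) Ry(pitch) Rx(roll)).
In Python, from bench import env gives the robot as it stands.
- The arm moves only by the tool arm_command, never from a script. Its argument "deltas" is a list of rows, each an object of numbers: "tx", "ty", "tz": the shift along the tool's x, y, z in units of 60 mm (1.0 is 60 mm); "spin": the turn about the tool's z in units of 5 degrees (1.0 is 5 degrees). A call has 1 to 20 rows; each row shifts and turns the commanded pose from where the row before left it, along the tool's axes as they then stand; what a row does not reach is not made up. A row lasts 1/8 s, in which the tool goes at most 62.5 mm and 10.7 degrees, less where a joint would pass 70% of its speed; a pose out of reach is approached as far as the arm can. A call is refused whole if a number of a shift passes 1 or a number of a turn 1, either way. A call with a gripper value outside its range is refused whole. "hand" is the gripper's target within -1 to 1 (fully open at 1, half-way at 0, shut at -1), set as the call begins (left out, the last holds). The fingers move at their own pace and stop on an object; "newtons" is the grip in N (left out, the last holds). Time passes only in rows, so rows that do not move let the fingers close. It gives the time, the measured TCP pose, the force, the opening and the grip force at its end, in the units of the state.
- env.state(): the state, without advancing time (a new reading comes with each control period).
- env.camera(name): name is "side" or "top"; returns the picture (420x560x3 uint8, blue, green, red); there is no depth.
- env.camera_model(name): a dict with "fx", "fy", "cx", "cy" (pixels), "world_to_cam" (4x4, takes a point from world to camera coordinates). Camera axes: x right, y up, looking along -z (the intrinsics and any distortion apply to the point x, -y, -z); pixel columns grow to the right and rows downward; lengths in m; the calibration is good to about 2 mm. A picture is of the moment at which its call begins. camera_model takes no time and is no camera call.
- env.finish_job(): hands the job in; it is judged then, once.
The state is a dict: "clock": time; "q": joint angles; "qd": joint speeds; "joint_efforts": joint torques, N m; "ee_pos": TCP position; "tool_rot": TCP orientation; "wrist_force": force on the tool from outside, world axes, zero at the start; "wrist_torque": the same for the moment, N m; "width": finger opening in m; "gripper_force": force on a finger pad.
Only numpy, scipy, OpenCV 4.12 (cv2) and the standard library are available. Lean on these libraries where they do the work, as an engineer would, in place of code of your own. Each camera call takes 0.05 s, during which the arm holds its last target. There are 200 camera calls.

## Task

The mini oven has just been switched off: put the rack hook into the finger hole of its tray, pull the tray out to its stop, and lay the hook back down on the worktop, clear of oven and pot board. Then lift the ramekin off the tray and set it down gently, upright, on the middle of the round pot board. Keep the gripper off the oven, its door and its tray, leave the tray drawn out, and leave everything else standing where it is.

Things in the scene. Friction and masses are not known exactly. Their poses are not given: they have to be found in the camera images.
- oven: Mini oven, fixed, 320 wide (y) x 195 deep (x) x 215 mm high; steel, black control strip at its right. Origin: on the worktop, below the middle of the mouth, in the plane of the front face; own +x points into the oven, away from the robot, own y to its left. Mouth 236 mm wide. Its glass door hangs open, lying level before the mouth to own x = -150 mm, top 34 mm above the worktop.
- tray (a joint): How far the oven's tray is drawn out, m: 0 fully home, 0.14 its stop. It slides straight along the oven's own -x, needs about 2 N and stays where left. Sheet-steel pan 170 deep x 212 mm wide, floor top 63 mm and rim top 75 mm above the worktop. A level front flange, 110 wide x 4 mm thick, top 75 mm above the worktop, stands 43 mm out of the oven's front when home.
- tray_eye (a point): Centre of the finger hole in the tray's front flange, at the flange's top face: a round upright through hole, 22 mm across, 4 mm deep, its centre 20 mm behind the flange's front edge and 23 mm before the oven's front when the tray is home. It moves with the tray; its axes are the oven's.
- rack_hook: Rack hook, 90 g: straight flat-sided wooden handle 100 long x 22 wide x 34 mm high; a 7 mm steel rod runs 50 mm on from its front end and is bent straight down there. It stands on the handle's underside, hook down. Origin: centre of the handle's underside; own +x from handle to hook, z up. Underside of the level rod 23 mm above the origin, so the hook reaches 22 mm below the rod.
- hook_tip (a point): Lower end of the hook: 100 mm ahead of the rack hook's origin along its own x, 1 mm above the plane of the handle's underside.
- ramekin: Small white ribbed baking dish with a browned top, standing on the tray, 58 mm across the rim, 42 mm high, 160 g. Origin: centre of its underside, own z up. At the start it stands just inside the oven's mouth; with the tray at the stop it stands 65 to 90 mm in front of the oven's front, on the tray's floor.
- pot_board: Round plain wooden pot board lying on the worktop, 140 mm across, 8 mm thick. Origin: centre of its underside.
- salt_shaker: Bystander: salt shaker, 44 mm across, 90 mm high; origin at the centre of its underside.
- pepper_mill: Bystander: wooden pepper mill, 58 mm across, 170 mm high; origin at the centre of its underside.
- tuna_tin: Bystander: flat round tin, 87 mm across, 40 mm high; origin at the centre of its underside.
- mug_near: Bystander: tall white mug, 82 x 118 mm with its handle, 114 mm high; origin on its underside.

How it is judged:
On the way, in this order (a step that is already met when the one before it is completed fails the run):
1. the hook stands in the finger hole and has drawn the tray at least 30 mm out (horizontal distance between hook_tip and tray_eye below 0.014 m and z of hook_tip in the frame of tray_eye below -0.002 m and value of joint tray above 0.03 m), for 0.1 s.
2. the tray is out at its stop (within 10 mm) (value of joint tray above 0.13 m), for 0.2 s.
3. the hook lies on the worktop, clear of the oven and of the pot board (height (world z) of rack_hook between -0.01 and 0.03 m and linear speed of rack_hook below 0.03 m/s and contact force between rack_hook and the fingers below 0.1 N and contact force between rack_hook and oven below 0.1 N and contact force between rack_hook and pot_board below 0.1 N), for 0.2 s.
At the end, for the whole second after the job is handed in: The ramekin stands upright (within 0.1 rad) and still on the pot board, its centre within 30 mm of the board's; the tray is still drawn out, within 15 mm of its stop; the rack hook lies at rest on the worktop, touching neither oven, tray nor board (horizontal distance between ramekin and pot_board below 0.03 m and z of ramekin in the frame of pot_board between 0.004 and 0.013 m and angle between ramekin's own z axis and vertical below 0.1 rad and linear speed of each of ramekin, rack_hook below 0.02 m/s and value of joint tray above 0.125 m and height (world z) of rack_hook between -0.01 and 0.03 m and contact force between rack_hook and oven below 0.1 N and contact force between rack_hook and pot_board below 0.1 N).
It fails at once if the gripper or arm touches the oven, its door or its tray (over 2 N) (contact force between any of the fingers, the arm and oven above 2 N).
It fails at once if the ramekin is tipped by more than 0.5 rad (angle between ramekin's own z axis and vertical above 0.5 rad).
It fails at once if the ramekin is dropped or slammed onto the pot board (over 40 N) (contact force between ramekin and pot_board above 40 N).
It fails at once if the pot board or a bystander is shoved by more than 40 mm (distance of any of pot_board, salt_shaker, pepper_mill, tuna_tin, mug_near from where it was at the start of the episode above 0.04 m).
It also fails if it takes over 72 s, if anything falls off the work surface, if the arm or the gripper's body presses on something with over 40 N, if the wrist force passes 120 N, or if a joint passes its speed limit or range.

## Working session

There is one attempt and no reset: what is moved stays moved. The work goes in short steps, Python scripts to look and compute and a tool call to move; the robot and the scene stay as the last step left them, time stands still between calls to the robot, and variables do not carry over. Pictures are saved under pics/ and viewed, at most 10 in all, crops included, and the job is handed in when it is done.

Besides the shell and the picture viewer there is one more tool, called after ">>>" as name(argument=value, ...) on one line, values as JSON. arm_command: Moves the arm, as the interface text tells. Its arguments: {"type":"object","properties":{"deltas":{"type":"array"},"hand":{"type":"number"},"newtons":{"type":"number"}},"required":["deltas"]}

```bash
mkdir -p pics; ls; python3 - <<'E'
from bench import env
import cv2,json
for n in("top","side"):
    cv2.imwrite(f"pics/{n}0.png",env.camera(n)); m=env.camera_model(n); print(n,{k:(v.tolist() if hasattr(v,'tolist') else v) for k,v in m.items()})
s=env.state(); print(s)
E
```

```text
pics
top {'fx': 431.0700234417552, 'fy': 431.0700234417552, 'cx': 285.6818906621647, 'cy': 216.36380802944606, 'world_to_cam': [[-0.45526086829180373, -0.8903385705996887, -0.005896736783601475, 0.24894572629364484], [0.844499424040747, -0.43390088243563746, 0.3139279328387666, -0.5220426450639905], [-0.2820607462888779, 0.13793931246775665, 0.9494285025629275, -1.3932563735394299], [0.0, 0.0, 0.0, 1.0]]}
side {'fx': 387.31828534011413, 'fy': 387.31828534011413, 'cx': 269.20742410790547, 'cy': 212.67590868454198, 'world_to_cam': [[0.29864284052909174, -0.9543398641165302, -0.0069193611524408045, -0.20044388949785144], [0.8056959089438267, 0.248228162310684, 0.5378074764700108, -0.5171276220510926], [-0.5115335337120099, -0.1661872534038132, 0.843039287752475, -0.8166382784561474], [0.0, 0.0, 0.0, 1.0]]}
{'clock': 0.1, 'q': array([ 1.08471415e+00,  1.81470795e-01,  1.60790030e+00,  1.48076936e-05,
        1.35380295e+00, -2.06324811e-01]), 'qd': array([-0.00125501, -0.00166228,  0.00049141, -0.0018918 ,  0.00189126,
        0.00252875]), 'joint_efforts': array([ 5.12320946e-05, -4.34821022e+01, -3.42692828e+01,  7.02663953e-02,
        3.41019093e-02, -5.83618112e-05]), 'ee_pos': array([0.1585332 , 0.55221289, 0.23790169]), 'tool_rot': array([-3.14004777e+00, -3.38117638e-04,  2.86183183e+00]), 'wrist_force': array([-0.47770713, -0.16554361,  0.10457132]), 'wrist_torque': array([-0.04957118, -0.01516035,  0.04671487]), 'gripper_force': 0.0, 'width': 0.0880837716108446}
```

View pics/top0.png

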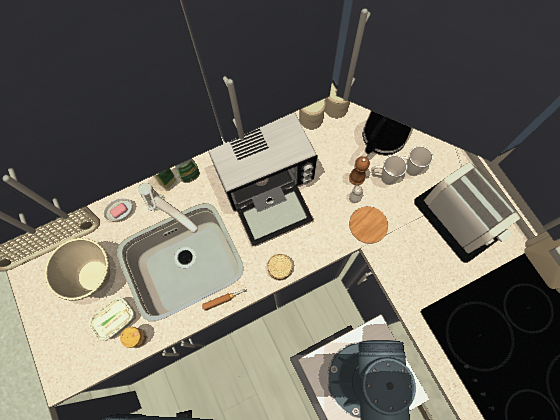

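View pics/side0.png

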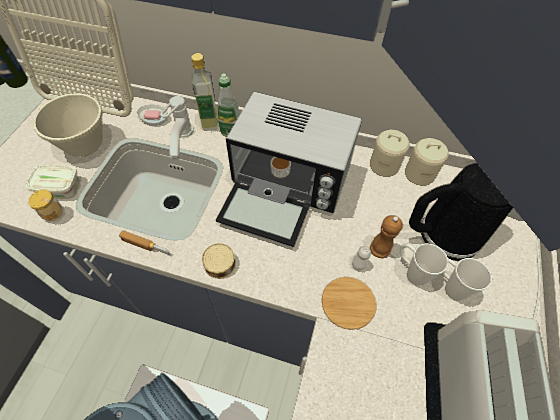

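The top view shows the oven with its open door (about 275,205), the hook (222,300), the pot board (368,224), and the tin (280,266). The side view shows the hook at 145,243, the eye at 268,191, the ramekin at 281,167, and the board at 349,302. Next I'll zoom in.

```bash
cat > h.py <<'E'
import numpy as np,cv2
from bench import env
def px2w(n,uv,z):
    m=env.camera_model(n);T=np.array(m["world_to_cam"]);R=T[:3,:3];c=-R.T@T[:3,3]
    d=R.T@np.array([(uv[0]-m["cx"])/m["fx"],-(uv[1]-m["cy"])/m["fy"],-1.])
    return c+d*(z-c[2])/d[2]
def w2px(n,p):
    m=env.camera_model(n);q=np.array(m["world_to_cam"])@np.append(p,1)
    return np.array([m["cx"]+m["fx"]*q[0]/-q[2],m["cy"]-m["fy"]*q[1]/-q[2]])
E
python3 - <<'E'
import cv2,numpy as np
t=cv2.imread("pics/top0.png");s=cv2.imread("pics/side0.png")
c=lambda im,x,y,w,h,f:cv2.resize(im[y:y+h,x:x+w],None,fx=f,fy=f,interpolation=cv2.INTER_CUBIC)
a=np.hstack([c(t,195,280,60,40,6),c(s,115,225,60,40,6)])
b=np.hstack([c(t,225,165,90,80,4),c(s,215,150,90,80,4)])
cv2.imwrite("pics/z0.png",np.vstack([a,b]))
E
```

```text
(no output)
```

View pics/z0.png

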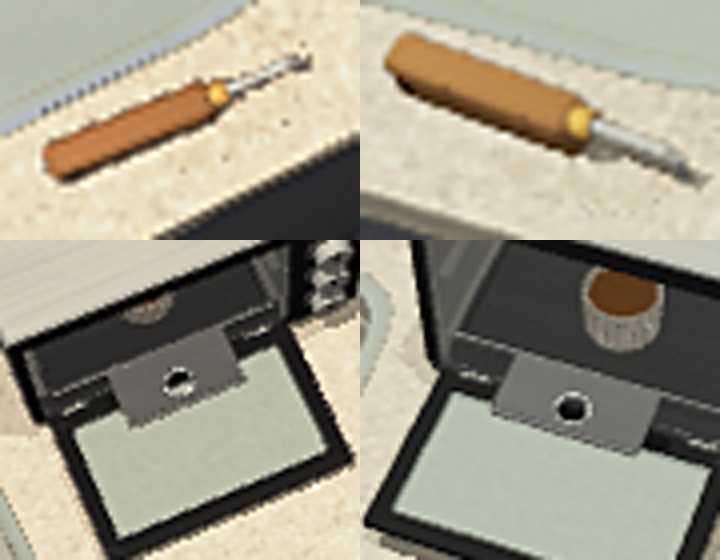

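```bash
python3 - <<'E'
from h import *
np.set_printoptions(precision=4,suppress=True)
P=lambda n,ox,oy,cx,cy,f:(lambda u,v:(ox+(u-cx)/f,oy+(v-cy)/f))
th=P("t",195,280,0,0,6);sh=P("s",115,225,360,0,6);to=P("t",225,165,0,240,4);so=P("s",215,150,360,240,4)
def both(l,a,b,z):print(l,px2w("top",a,z)if a else'',px2w("side",b,z)if b else'')
both("eye",to(178,381),so(573,407),.073)
both("flangeL",to(130,425),so(493,402),.075)
both("flangeR",to(245,378),so(638,454),.075)
both("doorL",to(115,557),so(367,523),.034)
both("doorR",to(352,462),None,.034)
both("tip",th(306,64),sh(704,181),.001)
both("rodend",th(303,58),sh(690,168),.03)
both("rodstart",th(228,92),sh(592,130),.0265)
both("handle rear top",th(52,150),sh(395,50),.034)
both("handle front top",th(208,86),sh(574,108),.034)
both("board",(368.5,225),(349,303),.008)
both("tin",(280.5,266),(219,260),.04)
both("shaker",(356,190),(364,252),.09)
both("ramekin rim",None,so(624,292),.105)
for n in("top","side"):
    im=cv2.imread(f"pics/{n}0.png");hsv=cv2.cvtColor(im,cv2.COLOR_BGR2HSV)
    x,y,w,h=(340,200,55,50) if n=="top" else (315,270,70,65)
    c=cv2.inRange(hsv[y:y+h,x:x+w],(8,110,90),(22,255,255))
    nn,lb,st,ce=cv2.connectedComponentsWithStats(c);k=1+st[1:,4].argmax();print(n,ce[k]+[x,y],st[k],px2w(n,ce[k]+[x,y],.008))
E
```

```text
eye [0.6604 0.0051 0.073 ] [0.6664 0.0008 0.073 ]
flangeL [0.6423 0.0604 0.075 ] [0.6525 0.0558 0.075 ]
flangeR [ 0.6355 -0.0481  0.075 ] [ 0.6401 -0.0546  0.075 ]
doorL [0.553  0.1214 0.034 ] [0.5545 0.1181 0.034 ]
doorR [ 0.5353 -0.103   0.034 ] 
tip [0.4257 0.2152 0.001 ] [0.4319 0.2058 0.001 ]
rodend [0.4244 0.2147 0.03  ] [0.4248 0.2024 0.03  ]
rodstart [0.427  0.2605 0.0265] [0.4305 0.2549 0.0265]
handle rear top [0.4412 0.3606 0.034 ] [0.4382 0.357  0.034 ]
handle front top [0.4338 0.2687 0.034 ] [0.4353 0.2641 0.034 ]
board [ 0.4361 -0.2772  0.008 ] [ 0.4389 -0.2858  0.008 ]
tin [0.4408 0.0738 0.04  ] [0.4403 0.0659 0.04  ]
shaker [ 0.5508 -0.2777  0.09  ] [ 0.5481 -0.2887  0.09  ]
ramekin rim  [ 0.752  -0.0109  0.105 ]
top [368.366  224.4245] [  10    7   38   36 1093] [ 0.4381 -0.2779  0.008 ]
side [348.355  302.7959] [   7    7   54   53 2200] [ 0.4389 -0.2841  0.008 ]
```

The two cameras agree to within a few mm. Estimates:

| Item | Position (m) | Yaw |
|---|---|---|
| Eye | (.663, .0025) | oven ≈ -4.7° |
| Hook origin | (.436, .3095) | -93.8° |
| Board | (.4385, -.281) | – |
| Tin | (.440, .070) | – |

I'll turn the tool first.

>>> arm_command(deltas=[{"spin":1},{"spin":1},{"spin":1},{"spin":1},{"spin":1},{"spin":1},{"spin":1},{"spin":1},{"spin":1},{"spin":1},{"spin":1},{"spin":1},{"spin":1},{"spin":1},{"spin":1},{"spin":0.55}], hand=1)

```text
invalid input
```

>>> arm_command(deltas=[{"tx":-0.533,"ty":0.697},{"tx":-0.533,"ty":0.697},{"tx":-0.533,"ty":0.697},{"tx":-0.533,"ty":0.697},{"tx":-0.533,"ty":0.697},{"tx":-0.533,"ty":0.697},{"tx":-0.533,"ty":0.697},{"tz":0.7},{"tz":0.7},{"tz":0.7},{}])

```text
invalid input
```

```bash
cat >> h.py <<'E'
def go(x,y,z,yaw=None,say=True):
    "units (60 mm, 5 deg) to a target, in tool axes after the spin"
    s=env.state();r,p,w=s["tool_rot"];w2=w if yaw is None else np.deg2rad(yaw)
    d=np.array([x,y,z])-s["ee_pos"];c,n=np.cos(w2),np.sin(w2)
    print("t",round(s["clock"],2),"ee",s["ee_pos"].round(4),"yaw",np.rad2deg(w).round(2),"w",round(s["width"],4),"gf",round(float(s["gripper_force"]),1),"F",s["wrist_force"].round(1))
    print("spin",round(float(-np.rad2deg((w2-w+np.pi)%(2*np.pi)-np.pi)/5),2),"tx,ty,tz",np.round([(d[0]*c+d[1]*n)/.06,(d[0]*n-d[1]*c)/.06,-d[2]/.06],3))
E
python3 - <<'E'
from h import *
go(.436,.3095,.008,86.2)
a=[]
for n,(x,y,w,h) in(("top",(180,250,90,80)),("side",(90,195,110,90))):
    im=env.camera(n);a.append(cv2.resize(im[y:y+h,x:x+w],(400,320),interpolation=cv2.INTER_CUBIC))
cv2.imwrite("pics/g1.png",np.hstack(a))
E
```

```text
t 0.1 ee [0.1585 0.5522 0.2379] yaw 163.97 w 0.0881 gf 0.0 F [-0.5 -0.2  0.1]
spin 15.55 tx,ty,tz [-3.73   4.882  3.832]
```

View pics/g1.png

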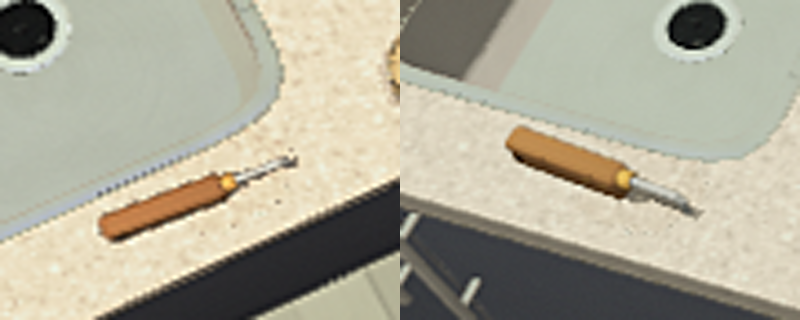

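The picture shows the hook alone, because both moves were refused. I expect every row needs all four keys, so I'll test one.

>>> arm_command(deltas=[{"tx":0,"ty":0,"tz":0,"spin":1}], hand=1)

```text
clock: 0.32
ee_pos: [0.1587, 0.5525, 0.2384]
tool_rot: [-3.141, -0.0, 2.773]
wrist_force: [-0.7, -0.2, -0.8]
width: 0.0884
gripper_force: 0.0
```

>>> arm_command(deltas=[{"tx":0,"ty":0,"tz":0,"spin":1},{"tx":0,"ty":0,"tz":0,"spin":1},{"tx":0,"ty":0,"tz":0,"spin":1},{"tx":0,"ty":0,"tz":0,"spin":1},{"tx":0,"ty":0,"tz":0,"spin":1},{"tx":0,"ty":0,"tz":0,"spin":1},{"tx":0,"ty":0,"tz":0,"spin":1},{"tx":0,"ty":0,"tz":0,"spin":1},{"tx":0,"ty":0,"tz":0,"spin":1},{"tx":0,"ty":0,"tz":0,"spin":1},{"tx":0,"ty":0,"tz":0,"spin":1},{"tx":0,"ty":0,"tz":0,"spin":1},{"tx":0,"ty":0,"tz":0,"spin":1},{"tx":0,"ty":0,"tz":0,"spin":1},{"tx":0,"ty":0,"tz":0,"spin":0.55}])

```text
clock: 2.2
ee_pos: [0.1587, 0.5525, 0.2384]
tool_rot: [-3.141, 0.001, 1.503]
wrist_force: [-0.6, -1.2, 0.3]
width: 0.0879
gripper_force: 0.0
```

>>> arm_command(deltas=[{"tx":-0.53,"ty":0.7,"tz":0,"spin":0},{"tx":-0.53,"ty":0.7,"tz":0,"spin":0},{"tx":-0.53,"ty":0.7,"tz":0,"spin":0},{"tx":-0.53,"ty":0.7,"tz":0,"spin":0},{"tx":-0.53,"ty":0.7,"tz":0,"spin":0},{"tx":-0.53,"ty":0.7,"tz":0,"spin":0},{"tx":-0.53,"ty":0.7,"tz":0,"spin":0},{"tx":0,"ty":0,"tz":0.7,"spin":0},{"tx":0,"ty":0,"tz":0.7,"spin":0},{"tx":0,"ty":0,"tz":0.7,"spin":0},{"tx":0,"ty":0,"tz":0,"spin":0},{"tx":0,"ty":0,"tz":0,"spin":0}])

```text
clock: 3.7
ee_pos: [0.4383, 0.3116, 0.1141]
tool_rot: [3.14, -0.001, 1.505]
wrist_force: [0.1, 0.1, 0.8]
width: 0.0882
gripper_force: 0.0
```

```bash
python3 - <<'E'
from h import *
go(.436,.3095,.008,86.2)
a=[]
for n,(x,y,w,h) in(("top",(180,250,90,80)),("side",(90,195,110,90))):
    im=env.camera(n);a.append(cv2.resize(im[y:y+h,x:x+w],(400,320),interpolation=cv2.INTER_CUBIC))
cv2.imwrite("pics/g2.png",np.hstack(a))
E
```

```text
t 3.7 ee [0.4383 0.3116 0.1141] yaw 86.22 w 0.0882 gf 0.0 F [0.1 0.1 0.8]
spin 0.0 tx,ty,tz [-0.037 -0.035  1.769]
```

View pics/g2.png

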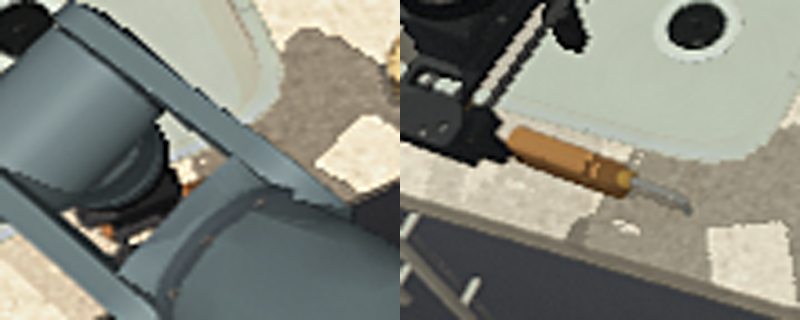

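The side crop shows the open fingers around the handle line (handle about 510–630, 130–190 in the crop). I'll go down and grip.

>>> arm_command(deltas=[{"tx":-0.04,"ty":-0.03,"tz":0.6,"spin":0},{"tx":0,"ty":0,"tz":0.6,"spin":0},{"tx":0,"ty":0,"tz":0.3,"spin":0},{"tx":0,"ty":0,"tz":0.25,"spin":0},{"tx":0,"ty":0,"tz":0,"spin":0},{"tx":0,"ty":0,"tz":0,"spin":0}])

```text
clock: 4.55
ee_pos: [0.4364, 0.3093, 0.0087]
tool_rot: [3.14, -0.001, 1.505]
wrist_force: [-1.0, 0.3, 0.4]
width: 0.0879
gripper_force: 0.0
```

>>> arm_command(deltas=[{"tx":0,"ty":0,"tz":0,"spin":0},{"tx":0,"ty":0,"tz":0,"spin":0},{"tx":0,"ty":0,"tz":0,"spin":0},{"tx":0,"ty":0,"tz":0,"spin":0},{"tx":0,"ty":0,"tz":0,"spin":0},{"tx":0,"ty":0,"tz":0,"spin":0},{"tx":0,"ty":0,"tz":0,"spin":0},{"tx":0,"ty":0,"tz":0,"spin":0}], hand=-1, newtons=30)

```text
clock: 5.55
ee_pos: [0.4355, 0.3089, 0.0077]
tool_rot: [3.142, 0.0, 1.505]
wrist_force: [0.9, -0.8, -0.2]
width: 0.0217
gripper_force: 30.0
```

Gripped at 21.7 mm width. I'll lift, move right, away from the tap, then spin -17.8 units.

>>> arm_command(deltas=[{"tx":0,"ty":0,"tz":-0.5,"spin":0},{"tx":0,"ty":0,"tz":-0.8,"spin":0},{"tx":0,"ty":0,"tz":-0.8,"spin":0},{"tx":0,"ty":0,"tz":-0.4,"spin":0},{"tx":-0.5,"ty":0,"tz":0,"spin":0},{"tx":-0.7,"ty":0,"tz":0,"spin":0},{"tx":-0.7,"ty":0,"tz":0,"spin":0},{"tx":-0.6,"ty":0,"tz":0,"spin":0}])

```text
clock: 6.55
ee_pos: [0.4251, 0.1579, 0.1576]
tool_rot: [-3.141, 0.0, 1.505]
wrist_force: [0.3, 0.1, -0.3]
width: 0.022
gripper_force: 30.0
```

>>> arm_command(deltas=[{"tx":0,"ty":0,"tz":0,"spin":-1},{"tx":0,"ty":0,"tz":0,"spin":-1},{"tx":0,"ty":0,"tz":0,"spin":-1},{"tx":0,"ty":0,"tz":0,"spin":-1},{"tx":0,"ty":0,"tz":0,"spin":-1},{"tx":0,"ty":0,"tz":0,"spin":-1},{"tx":0,"ty":0,"tz":0,"spin":-1},{"tx":0,"ty":0,"tz":0,"spin":-1},{"tx":0,"ty":0,"tz":0,"spin":-1},{"tx":0,"ty":0,"tz":0,"spin":-1},{"tx":0,"ty":0,"tz":0,"spin":-1},{"tx":0,"ty":0,"tz":0,"spin":-1},{"tx":0,"ty":0,"tz":0,"spin":-1},{"tx":0,"ty":0,"tz":0,"spin":-1},{"tx":0,"ty":0,"tz":0,"spin":-1},{"tx":0,"ty":0,"tz":0,"spin":-1},{"tx":0,"ty":0,"tz":0,"spin":-1},{"tx":0,"ty":0,"tz":0,"spin":-0.8},{"tx":0,"ty":0,"tz":0,"spin":0}])

```text
clock: 8.93
ee_pos: [0.4254, 0.1592, 0.1576]
tool_rot: [-3.142, -0.0, 3.058]
wrist_force: [-0.2, -0.5, -0.3]
width: 0.0219
gripper_force: 30.0
```

```bash
python3 - <<'E'
from h import *
a=np.deg2rad(-4.7);x=np.array([.663,.0025])-.1*np.array([np.cos(a),np.sin(a)])
print(x);go(x[0]-.01,x[1],.11,175.3)
E
```

```text
[0.56333626 0.01069385]
t 8.93 ee [0.4254 0.1592 0.1576] yaw 175.18 w 0.0219 gf 30.0 F [-0.2 -0.5 -0.3]
spin -0.02 tx,ty,tz [-2.328 -2.292  0.793]
```

>>> arm_command(deltas=[{"tx":-0.6,"ty":-0.6,"tz":0,"spin":0},{"tx":-0.6,"ty":-0.6,"tz":0,"spin":0},{"tx":-0.6,"ty":-0.6,"tz":0,"spin":0},{"tx":-0.4,"ty":-0.3,"tz":0.3,"spin":0},{"tx":-0.2,"ty":-0.19,"tz":0.3,"spin":0},{"tx":-0.09,"ty":0,"tz":0.2,"spin":0},{"tx":0,"ty":0,"tz":0,"spin":0},{"tx":0,"ty":0,"tz":0,"spin":0}])

```text
clock: 9.93
ee_pos: [0.5629, 0.0106, 0.1102]
tool_rot: [3.142, 0.0, 3.059]
wrist_force: [0.3, 0.5, -0.6]
width: 0.0217
gripper_force: 30.0
```

```bash
python3 - <<'E'
from h import *
go(.5633,.0107,.067,175.3)
a=[]
for n,(x,y,w,h) in(("top",(235,165,80,60)),("side",(215,150,80,60))):
    im=env.camera(n);cv2.imwrite(f"pics/{n}3.png",im);a.append(cv2.resize(im[y:y+h,x:x+w],None,fx=5,fy=5,interpolation=cv2.INTER_CUBIC))
cv2.imwrite("pics/g3.png",np.hstack(a))
E
```

```text
t 9.93 ee [0.5629 0.0106 0.1102] yaw 175.25 w 0.0217 gf 30.0 F [ 0.3  0.5 -0.6]
spin -0.01 tx,ty,tz [-0.006  0.003  0.72 ]
```

View pics/g3.png

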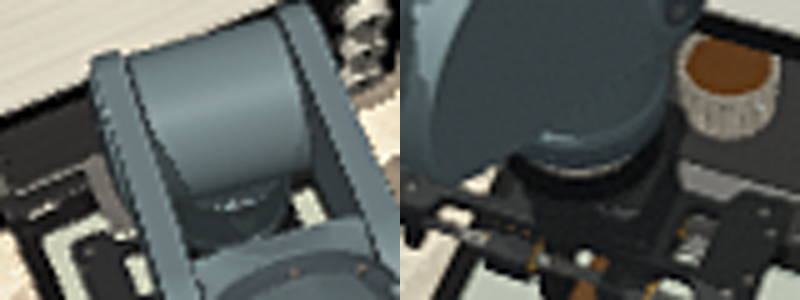

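The arm hides the hole in both views. The tolerance is ±7.5 mm, so I'll lower in small steps and watch the force.

>>> arm_command(deltas=[{"tx":0,"ty":0,"tz":0.25,"spin":0},{"tx":0,"ty":0,"tz":0.15,"spin":0},{"tx":0,"ty":0,"tz":0.1,"spin":0},{"tx":0,"ty":0,"tz":0.06,"spin":0},{"tx":0,"ty":0,"tz":0,"spin":0},{"tx":0,"ty":0,"tz":0,"spin":0}])

```text
clock: 10.78
ee_pos: [0.5631, 0.0099, 0.0762]
tool_rot: [3.142, 0.0, 3.058]
wrist_force: [1.4, 0.5, -2.3]
width: 0.0216
gripper_force: 30.0
```

>>> arm_command(deltas=[{"tx":0,"ty":0,"tz":0.05,"spin":0},{"tx":0,"ty":0,"tz":0.05,"spin":0},{"tx":0,"ty":0,"tz":0.05,"spin":0},{"tx":0,"ty":0,"tz":0,"spin":0},{"tx":0,"ty":0,"tz":0,"spin":0}])

```text
clock: 11.4
ee_pos: [0.5629, 0.0099, 0.067]
tool_rot: [3.142, -0.0, 3.058]
wrist_force: [1.4, 0.7, -1.8]
width: 0.0219
gripper_force: 30.0
```

```bash
python3 - <<'E'
from h import *
for i in range(3): env.camera("top"); s=env.state(); print(s["wrist_force"].round(2),s["wrist_torque"].round(3),s["ee_pos"].round(4),s["tool_rot"].round(4))
E
```

```text
[ 1.87  0.52 -2.06] [ 0.122 -0.156  0.065] [0.563  0.0099 0.067 ] [ 3.1416e+00 -2.0000e-04  3.0582e+00]
[ 1.79 -0.   -1.33] [ 0.083 -0.111  0.073] [0.563  0.0099 0.067 ] [ 3.1416e+00 -2.0000e-04  3.0582e+00]
[ 1.3   1.23 -2.13] [ 0.076 -0.111  0.048] [0.563  0.0098 0.067 ] [ 3.1416e+00 -2.0000e-04  3.0581e+00]
```

The force is small but not clear-cut. I'll pull 24 mm gently and check whether the ramekin follows.

>>> arm_command(deltas=[{"tx":0.1,"ty":0,"tz":0,"spin":0},{"tx":0.1,"ty":0,"tz":0,"spin":0},{"tx":0.1,"ty":0,"tz":0,"spin":0},{"tx":0.1,"ty":0,"tz":0,"spin":0},{"tx":0,"ty":0,"tz":0,"spin":0},{"tx":0,"ty":0,"tz":0,"spin":0}])

```text
clock: 12.3
ee_pos: [0.5387, 0.0119, 0.0669]
tool_rot: [3.141, -0.001, 3.058]
wrist_force: [-0.5, 0.1, -0.4]
width: 0.0221
gripper_force: 30.0
```

```bash
python3 - <<'E'
from h import *
s=env.state(); print(s["wrist_force"].round(2),s["wrist_torque"].round(3),s["ee_pos"].round(4))
a=[]
for n,(x,y,w,h) in(("top",(235,165,80,60)),("side",(225,150,80,60))):
    im=env.camera(n);cv2.imwrite(f"pics/{n}4.png",im);a.append(cv2.resize(im[y:y+h,x:x+w],None,fx=5,fy=5,interpolation=cv2.INTER_CUBIC))
cv2.imwrite("pics/g4.png",np.hstack(a))
def ram(f):
    im=cv2.imread(f);x,y=255,140;h=cv2.cvtColor(im[y:y+60,x:x+60],cv2.COLOR_BGR2HSV)
    c=cv2.inRange(h,(5,150,60),(14,255,200));n,l,st,ce=cv2.connectedComponentsWithStats(c);k=1+st[1:,4].argmax()
    print(f,ce[k]+[x,y],st[k],px2w("side",ce[k]+[x,y],.103))
ram("pics/side3.png");ram("pics/side4.png")
E
```

```text
[-0.48  0.13 -0.43] [ 0.053  0.013 -0.02 ] [0.5387 0.0119 0.0669]
pics/side3.png [280.00793651 162.87301587] [ 17  18  17  11 126] [ 0.75319545 -0.00762778  0.103     ]
pics/side4.png [279.03030303 170.02020202] [17 24 14 12 99] [ 0.72724097 -0.01242981  0.103     ]
```

View pics/g4.png

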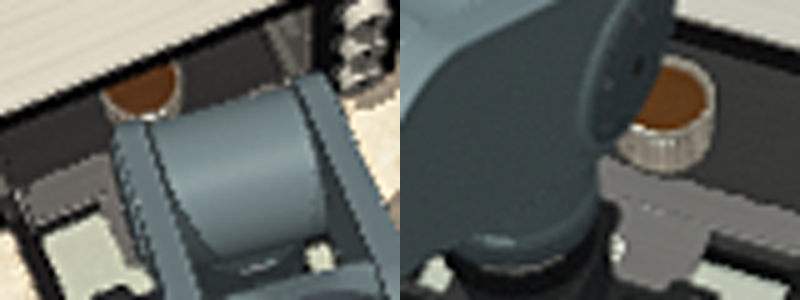

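The ramekin and tray followed by about 25 mm, so the hook is in the hole. Pulling on toward the stop.

>>> arm_command(deltas=[{"tx":0.1,"ty":0,"tz":0,"spin":0},{"tx":0.15,"ty":0,"tz":0,"spin":0},{"tx":0.2,"ty":0,"tz":0,"spin":0},{"tx":0.25,"ty":0,"tz":0,"spin":0},{"tx":0.25,"ty":0,"tz":0,"spin":0},{"tx":0.25,"ty":0,"tz":0,"spin":0},{"tx":0.25,"ty":0,"tz":0,"spin":0},{"tx":0.2,"ty":0,"tz":0,"spin":0},{"tx":0.15,"ty":0,"tz":0,"spin":0},{"tx":0.05,"ty":0,"tz":0,"spin":0},{"tx":0,"ty":0,"tz":0,"spin":0},{"tx":0,"ty":0,"tz":0,"spin":0}])

```text
clock: 13.9
ee_pos: [0.4342, 0.0201, 0.0695]
tool_rot: [-3.141, 0.013, 3.058]
wrist_force: [17.6, -1.5, -4.2]
width: 0.0216
gripper_force: 30.0
```

>>> arm_command(deltas=[{"tx":0.03,"ty":0,"tz":0,"spin":0},{"tx":0.03,"ty":0,"tz":0,"spin":0},{"tx":0.03,"ty":0,"tz":0,"spin":0},{"tx":0,"ty":0,"tz":0,"spin":0}])

```text
clock: 14.4
ee_pos: [0.4332, 0.0198, 0.0713]
tool_rot: [-3.14, 0.023, 3.057]
wrist_force: [28.0, 0.6, -5.3]
width: 0.0218
gripper_force: 30.0
```

```bash
python3 - <<'E'
from h import *
s=env.state(); print(s["wrist_force"].round(2),s["wrist_torque"].round(3),s["ee_pos"].round(4))
a=[]
for n,(x,y,w,h) in(("top",(220,165,90,80)),("side",(205,150,90,80))):
    im=env.camera(n);cv2.imwrite(f"pics/{n}5.png",im);a.append(cv2.resize(im[y:y+h,x:x+w],None,fx=4.4,fy=4.4,interpolation=cv2.INTER_CUBIC))
cv2.imwrite("pics/g5.png",np.hstack(a))
E
```

```text
[27.97  0.58 -5.34] [ 0.074 -4.035  0.179] [0.4332 0.0198 0.0713]
```

View pics/g5.png

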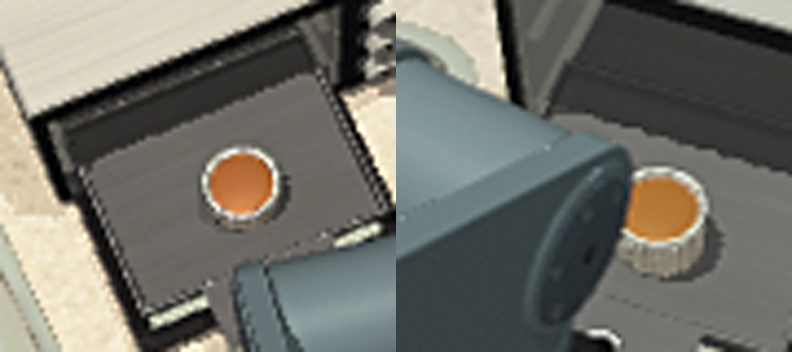

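The tray is at the stop: 28 N on the wrist, and the ramekin is out in the open. I'll relax, lift the hook out and take it back to its old place.

>>> arm_command(deltas=[{"tx":-0.15,"ty":0,"tz":0,"spin":0},{"tx":-0.14,"ty":0,"tz":0,"spin":0},{"tx":0,"ty":0,"tz":0,"spin":0},{"tx":0,"ty":0,"tz":0,"spin":0}])

```text
clock: 15.0
ee_pos: [0.4394, 0.0203, 0.0665]
tool_rot: [3.141, -0.002, 3.058]
wrist_force: [-0.2, -1.2, -1.8]
width: 0.0216
gripper_force: 30.0
```

>>> arm_command(deltas=[{"tx":0,"ty":0,"tz":-0.1,"spin":0},{"tx":0,"ty":0,"tz":-0.2,"spin":0},{"tx":0,"ty":0,"tz":-0.4,"spin":0},{"tx":0,"ty":0,"tz":-0.5,"spin":0},{"tx":0,"ty":0,"tz":-0.3,"spin":0},{"tx":0,"ty":0,"tz":0,"spin":0}])

```text
clock: 15.75
ee_pos: [0.4418, 0.0198, 0.1593]
tool_rot: [-3.141, 0.004, 3.058]
wrist_force: [0.6, -0.4, -1.4]
width: 0.0217
gripper_force: 30.0
```

```bash
python3 - <<'E'
from h import *
go(.436,.17,.155,86.2);go(.42,.17,.155)
a=[]
for n,(x,y,w,h) in(("top",(220,165,90,80)),("side",(205,150,90,80))):
    im=env.camera(n);cv2.imwrite(f"pics/{n}6.png",im)
    hs=cv2.cvtColor(im,cv2.COLOR_BGR2HSV);c=cv2.inRange(hs[y:y+h,x:x+w],(5,120,80),(16,255,255));N,l,st,ce=cv2.connectedComponentsWithStats(c);k=1+st[1:,4].argmax();print(n,ce[k]+[x,y],st[k],px2w(n,ce[k]+[x,y],.102))
E
```

```text
t 15.75 ee [0.4418 0.0198 0.1593] yaw 175.22 w 0.0217 gf 30.0 F [ 0.6 -0.4 -1.4]
spin 17.8 tx,ty,tz [ 2.491 -0.262  0.071]
t 15.75 ee [0.4418 0.0198 0.1593] yaw 175.22 w 0.0217 gf 30.0 F [ 0.6 -0.4 -1.4]
spin -0.0 tx,ty,tz [0.57  2.464 0.071]
top [274.51785714 204.75      ] [ 48  35  14  10 112] [0.62768325 0.00083332 0.102     ]
side [264.11055276 197.08542714] [ 51  40  18  15 199] [ 6.26347268e-01 -2.77704228e-04  1.02000000e-01]
```

>>> arm_command(deltas=[{"tx":0.1,"ty":0.5,"tz":0,"spin":0},{"tx":0.2,"ty":0.7,"tz":0,"spin":0},{"tx":0.2,"ty":0.8,"tz":0,"spin":0},{"tx":0.1,"ty":0.5,"tz":0,"spin":0}])

```text
clock: 16.35
ee_pos: [0.4156, 0.1742, 0.1559]
tool_rot: [-3.141, -0.002, 3.059]
wrist_force: [-0.2, -0.0, -0.8]
width: 0.0221
gripper_force: 30.0
```

>>> arm_command(deltas=[{"tx":0,"ty":0,"tz":0,"spin":1},{"tx":0,"ty":0,"tz":0,"spin":1},{"tx":0,"ty":0,"tz":0,"spin":1},{"tx":0,"ty":0,"tz":0,"spin":1},{"tx":0,"ty":0,"tz":0,"spin":1},{"tx":0,"ty":0,"tz":0,"spin":1},{"tx":0,"ty":0,"tz":0,"spin":1},{"tx":0,"ty":0,"tz":0,"spin":1},{"tx":0,"ty":0,"tz":0,"spin":1},{"tx":0,"ty":0,"tz":0,"spin":1},{"tx":0,"ty":0,"tz":0,"spin":1},{"tx":0,"ty":0,"tz":0,"spin":1},{"tx":0,"ty":0,"tz":0,"spin":1},{"tx":0,"ty":0,"tz":0,"spin":1},{"tx":0,"ty":0,"tz":0,"spin":1},{"tx":0,"ty":0,"tz":0,"spin":1},{"tx":0,"ty":0,"tz":0,"spin":1},{"tx":0,"ty":0,"tz":0,"spin":0.8},{"tx":0,"ty":0,"tz":0,"spin":0}])

```text
clock: 18.73
ee_pos: [0.4163, 0.1724, 0.1561]
tool_rot: [-3.139, 0.0, 1.505]
wrist_force: [0.0, 0.8, -1.1]
width: 0.0218
gripper_force: 30.0
```

```bash
python3 - <<'E'
from h import *
go(.436,.31,.02)
for n,(x,y,w,h) in(("top",(220,165,90,80)),("side",(205,150,90,80))):
    im=env.camera(n);cv2.imwrite(f"pics/{n}7.png",im)
    hs=cv2.cvtColor(im,cv2.COLOR_BGR2HSV);c=cv2.inRange(hs[y:y+h,x:x+w],(5,120,80),(16,255,255));N,l,st,ce=cv2.connectedComponentsWithStats(c);k=1+st[1:,4].argmax();print(n,ce[k]+[x,y],st[k],px2w(n,ce[k]+[x,y],.102))
E
```

```text
t 18.73 ee [0.4163 0.1724 0.1561] yaw 86.25 w 0.0218 gf 30.0 F [ 0.   0.8 -1.1]
spin -0.0 tx,ty,tz [2.309 0.177 2.268]
top [274.52980132 206.24503311] [ 48  35  14  14 151] [0.62281515 0.0032272  0.102     ]
side [264.15075377 197.10050251] [ 51  40  18  15 199] [ 6.26331925e-01 -3.97190401e-04  1.02000000e-01]
```

```bash
python3 - <<'E'
import cv2,numpy as np
t=cv2.imread("pics/top7.png");s=cv2.imread("pics/side7.png")
c=lambda im,x,y,w,h,f:cv2.resize(im[y:y+h,x:x+w],None,fx=f,fy=f,interpolation=cv2.INTER_CUBIC)
a=np.hstack([c(t,230,175,100,75,4),c(s,210,175,100,75,4)])
b=np.hstack([c(t,190,230,100,75,4),c(s,115,200,100,75,4)])
cv2.imwrite("pics/g7.png",np.vstack([a,b]))
E
```

```text
(no output)
```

View pics/g7.png

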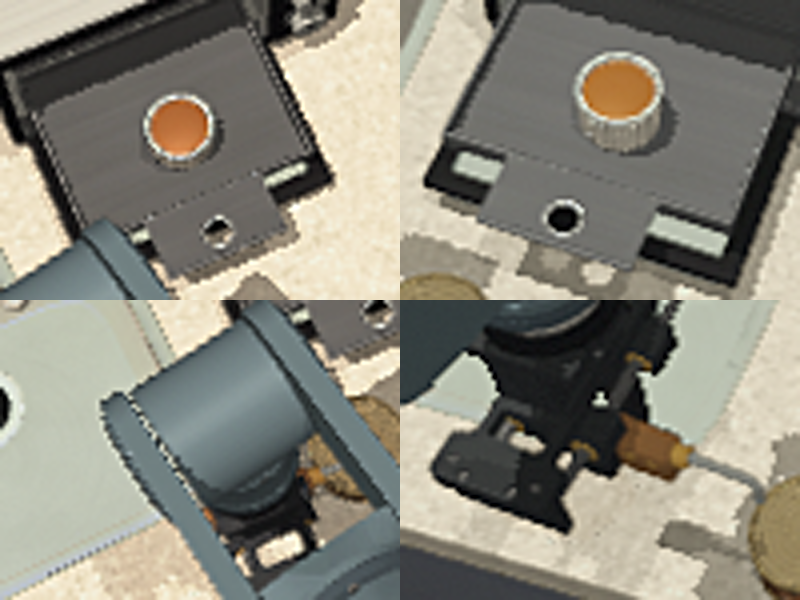

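The tray is out: eye at top crop (217,232) and side crop (563,217), ramekin rim at (179,127) and (619,90). The hook is held straight and level.

```bash
python3 - <<'E'
from h import *
T=lambda u,v:px_(230,175,u,v);S=lambda u,v:px_(210,175,u-400,v)
px_=lambda x,y,u,v:(x+u/4,y+v/4)
for l,a,b,z in(("eye",(217,232),(563,217),.073),("L",(170,281),(480,205),.075),("R",(297,233),(632,268),.075),("rim",(179,127),(619,90),.105)):
    print(l,px2w("top",T(*a),z).round(4),px2w("side",S(*b),z).round(4))
E
```

```text
eye [0.5306 0.0133 0.073 ] [0.5357 0.0085 0.073 ]
L [0.5099 0.0684 0.075 ] [0.5271 0.064  0.075 ]
R [ 0.4982 -0.0467  0.075 ] [ 0.5117 -0.0472  0.075 ]
rim [0.6198 0.0038 0.105 ] [ 0.6236 -0.003   0.105 ]
```

The eye is now about 13.7 mm beyond the door's edge. At the full stop it should be 13, so the tray is at its stop. Laying the hook down.

>>> arm_command(deltas=[{"tx":0.5,"ty":0.1,"tz":0,"spin":0},{"tx":0.7,"ty":0.08,"tz":0,"spin":0},{"tx":0.7,"ty":0,"tz":0,"spin":0},{"tx":0.4,"ty":0,"tz":0.3,"spin":0},{"tx":0,"ty":0,"tz":0.7,"spin":0},{"tx":0,"ty":0,"tz":0.7,"spin":0},{"tx":0,"ty":0,"tz":0.4,"spin":0},{"tx":0,"ty":0,"tz":0.2,"spin":0},{"tx":0,"ty":0,"tz":0.1,"spin":0},{"tx":0,"ty":0,"tz":0,"spin":0},{"tx":0,"ty":0,"tz":0,"spin":0}])

```text
clock: 20.2
ee_pos: [0.4378, 0.3099, 0.0141]
tool_rot: [3.14, -0.001, 1.505]
wrist_force: [-0.6, -0.1, -0.8]
width: 0.0218
gripper_force: 30.0
```

>>> arm_command(deltas=[{"tx":0,"ty":0,"tz":0.04,"spin":0},{"tx":0,"ty":0,"tz":0.03,"spin":0},{"tx":0,"ty":0,"tz":0.02,"spin":0},{"tx":0,"ty":0,"tz":0,"spin":0},{"tx":0,"ty":0,"tz":0,"spin":0}])

```text
clock: 20.82
ee_pos: [0.4381, 0.3102, 0.0087]
tool_rot: [3.139, -0.001, 1.505]
wrist_force: [0.4, 1.5, 5.2]
width: 0.0213
gripper_force: 30.0
```

>>> arm_command(deltas=[{"tx":0,"ty":0,"tz":0,"spin":0},{"tx":0,"ty":0,"tz":0,"spin":0},{"tx":0,"ty":0,"tz":0,"spin":0},{"tx":0,"ty":0,"tz":0,"spin":0},{"tx":0,"ty":0,"tz":0,"spin":0},{"tx":0,"ty":0,"tz":0,"spin":0},{"tx":0,"ty":0,"tz":0,"spin":0},{"tx":0,"ty":0,"tz":0,"spin":0}], hand=1)

```text
clock: 21.82
ee_pos: [0.437, 0.3096, 0.0077]
tool_rot: [3.142, -0.0, 1.505]
wrist_force: [-0.1, 0.1, 0.9]
width: 0.0881
gripper_force: 0.0
```

>>> arm_command(deltas=[{"tx":0,"ty":0,"tz":-0.3,"spin":0},{"tx":0,"ty":0,"tz":-0.7,"spin":0},{"tx":0,"ty":0,"tz":-0.9,"spin":0},{"tx":0,"ty":0,"tz":-0.9,"spin":0},{"tx":-0.6,"ty":0,"tz":-0.3,"spin":0},{"tx":-0.9,"ty":0,"tz":0,"spin":0},{"tx":-0.9,"ty":0,"tz":0,"spin":0},{"tx":0,"ty":0,"tz":0,"spin":0}])

```text
clock: 22.82
ee_pos: [0.4276, 0.1633, 0.195]
tool_rot: [3.14, 0.0, 1.5]
wrist_force: [1.0, 0.2, 0.8]
width: 0.0882
gripper_force: 0.0
```

>>> arm_command(deltas=[{"tx":0,"ty":0,"tz":0,"spin":-1},{"tx":0,"ty":0,"tz":0,"spin":-1},{"tx":0,"ty":0,"tz":0,"spin":-1},{"tx":0,"ty":0,"tz":0,"spin":-1},{"tx":0,"ty":0,"tz":0,"spin":-1},{"tx":0,"ty":0,"tz":0,"spin":-1},{"tx":0,"ty":0,"tz":0,"spin":-1},{"tx":0,"ty":0,"tz":0,"spin":-1},{"tx":0,"ty":0,"tz":0,"spin":-1},{"tx":0,"ty":0,"tz":0,"spin":-1},{"tx":0,"ty":0,"tz":0,"spin":-1},{"tx":0,"ty":0,"tz":0,"spin":-1},{"tx":0,"ty":0,"tz":0,"spin":-1},{"tx":0,"ty":0,"tz":0,"spin":-1},{"tx":0,"ty":0,"tz":0,"spin":-1},{"tx":0,"ty":0,"tz":0,"spin":-1},{"tx":0,"ty":0,"tz":0,"spin":-1},{"tx":0,"ty":0,"tz":0,"spin":-0.8},{"tx":0,"ty":0,"tz":0,"spin":0}])

```text
clock: 25.2
ee_pos: [0.4276, 0.1667, 0.1945]
tool_rot: [3.141, 0.001, 3.058]
wrist_force: [-0.6, -0.4, -0.1]
width: 0.0885
gripper_force: 0.0
```

```bash
python3 - <<'E'
from h import *
go(.6217,.0010,.13,175.3)
# hook handle: compare with the first picture
for n,(x,y,w,h) in(("top",(190,270,70,50)),("side",(110,220,70,40))):
    im=env.camera(n);cv2.imwrite(f"pics/{n}8.png",im)
    for q in(cv2.imread(f"pics/{n}0.png"),im):
        hs=cv2.cvtColor(q,cv2.COLOR_BGR2HSV)[y:y+h,x:x+w];c=cv2.inRange(hs,(5,130,60),(16,255,255));N,l,st,ce=cv2.connectedComponentsWithStats(c);k=1+st[1:,4].argmax();print(n,ce[k]+[x,y],st[k])
E
```

```text
t 25.2 ee [0.4276 0.1667 0.1945] yaw 175.23 w 0.0885 gf 0.0 F [-0.6 -0.4 -0.1]
spin -0.01 tx,ty,tz [-3.451 -2.487  1.074]
top [216.38918919 301.31891892] [ 12  24  29  16 185]
top [216.390625   301.08854167] [ 12  23  31  17 192]
side [135.07490637 240.14606742] [  9  11  33  20 267]
side [135.61290323 239.97132616] [  9  11  34  19 279]
```

The hook lies where it started, to within 1 px. Now the ramekin.

>>> arm_command(deltas=[{"tx":-0.7,"ty":-0.5,"tz":0,"spin":0},{"tx":-0.7,"ty":-0.5,"tz":0,"spin":0},{"tx":-0.7,"ty":-0.5,"tz":0,"spin":0},{"tx":-0.7,"ty":-0.5,"tz":0,"spin":0},{"tx":-0.4,"ty":-0.3,"tz":0,"spin":0},{"tx":-0.25,"ty":-0.19,"tz":0.2,"spin":0},{"tx":0,"ty":0,"tz":0.4,"spin":0},{"tx":0,"ty":0,"tz":0.4,"spin":0},{"tx":0,"ty":0,"tz":0,"spin":0},{"tx":0,"ty":0,"tz":0,"spin":0}])

```text
clock: 26.55
ee_pos: [0.6219, -0.0002, 0.1347]
tool_rot: [-3.141, 0.001, 3.058]
wrist_force: [-0.5, -0.9, 0.4]
width: 0.0884
gripper_force: 0.0
```

```bash
python3 - <<'E'
from h import *
go(.6217,.0010,.080,175.3)
E
```

```text
t 26.55 ee [ 6.219e-01 -2.000e-04  1.347e-01] yaw 175.21 w 0.0884 gf 0.0 F [-0.5 -0.9  0.4]
spin -0.02 tx,ty,tz [0.005 0.019 0.912]
```

>>> arm_command(deltas=[{"tx":0,"ty":0.02,"tz":0.3,"spin":0},{"tx":0,"ty":0,"tz":0.3,"spin":0},{"tx":0,"ty":0,"tz":0.2,"spin":0},{"tx":0,"ty":0,"tz":0.11,"spin":0},{"tx":0,"ty":0,"tz":0,"spin":0},{"tx":0,"ty":0,"tz":0,"spin":0}])

```text
clock: 27.3
ee_pos: [0.6219, 0.0008, 0.0796]
tool_rot: [-3.141, 0.001, 3.058]
wrist_force: [0.1, 0.2, 0.1]
width: 0.0877
gripper_force: 0.0
```

>>> arm_command(deltas=[{"tx":0,"ty":0,"tz":0,"spin":0},{"tx":0,"ty":0,"tz":0,"spin":0},{"tx":0,"ty":0,"tz":0,"spin":0},{"tx":0,"ty":0,"tz":0,"spin":0},{"tx":0,"ty":0,"tz":0,"spin":0},{"tx":0,"ty":0,"tz":0,"spin":0}], hand=-1, newtons=15)

```text
clock: 28.05
ee_pos: [0.6215, 0.001, 0.0793]
tool_rot: [3.142, 0.0, 3.058]
wrist_force: [-0.5, 0.6, 1.7]
width: 0.0568
gripper_force: 15.0
```

Gripped at 56.8 mm, which fits the rim. Lifting.

>>> arm_command(deltas=[{"tx":0,"ty":0,"tz":-0.1,"spin":0},{"tx":0,"ty":0,"tz":-0.3,"spin":0},{"tx":0,"ty":0,"tz":-0.5,"spin":0},{"tx":0,"ty":0,"tz":-0.5,"spin":0},{"tx":0,"ty":0,"tz":-0.3,"spin":0},{"tx":0.3,"ty":0,"tz":0,"spin":0},{"tx":0.6,"ty":0,"tz":0,"spin":0},{"tx":0.7,"ty":0,"tz":0,"spin":0},{"tx":0.7,"ty":0,"tz":0,"spin":0},{"tx":0.4,"ty":0,"tz":0,"spin":0},{"tx":0,"ty":0,"tz":0,"spin":0}])

```text
clock: 29.42
ee_pos: [0.4589, 0.0147, 0.1814]
tool_rot: [-3.142, 0.0, 3.058]
wrist_force: [0.3, 0.3, -2.1]
width: 0.0563
gripper_force: 15.0
```

```bash
python3 - <<'E'
from h import *
go(.4385,-.281,.06,175.3)
E
```

```text
t 29.43 ee [0.4589 0.0147 0.1814] yaw 175.22 w 0.0563 gf 15.0 F [ 0.3  0.3 -2.1]
spin -0.02 tx,ty,tz [-0.065 -4.939  2.023]
```

>>> arm_command(deltas=[{"tx":0,"ty":-0.3,"tz":0,"spin":0},{"tx":0,"ty":-0.6,"tz":0,"spin":0},{"tx":0,"ty":-0.7,"tz":0,"spin":0},{"tx":0,"ty":-0.7,"tz":0,"spin":0},{"tx":0,"ty":-0.7,"tz":0,"spin":0},{"tx":0,"ty":-0.7,"tz":0,"spin":0},{"tx":-0.06,"ty":-0.7,"tz":0,"spin":0},{"tx":0,"ty":-0.4,"tz":0,"spin":0},{"tx":0,"ty":-0.14,"tz":0.3,"spin":0},{"tx":0,"ty":0,"tz":0.6,"spin":0},{"tx":0,"ty":0,"tz":0.6,"spin":0},{"tx":0,"ty":0,"tz":0.4,"spin":0},{"tx":0,"ty":0,"tz":0.3,"spin":0},{"tx":0,"ty":0,"tz":0.15,"spin":0},{"tx":0,"ty":0,"tz":0,"spin":0},{"tx":0,"ty":0,"tz":0,"spin":0}])

```text
clock: 31.42
ee_pos: [0.4395, -0.2817, 0.041]
tool_rot: [-3.14, 0.001, 3.058]
wrist_force: [0.2, 0.3, -2.3]
width: 0.0566
gripper_force: 15.0
```

```bash
python3 - <<'E'
from h import *
go(.4385,-.281,.0245,175.3)
E
```

```text
t 31.43 ee [ 0.4395 -0.2817  0.041 ] yaw 175.23 w 0.0566 gf 15.0 F [ 0.2  0.3 -2.3]
spin -0.01 tx,ty,tz [0.018 0.011 0.275]
```

>>> arm_command(deltas=[{"tx":0,"ty":0,"tz":0.1,"spin":0},{"tx":0,"ty":0,"tz":0.07,"spin":0},{"tx":0,"ty":0,"tz":0.05,"spin":0},{"tx":0,"ty":0,"tz":0.03,"spin":0},{"tx":0,"ty":0,"tz":0.02,"spin":0},{"tx":0,"ty":0,"tz":0,"spin":0},{"tx":0,"ty":0,"tz":0,"spin":0}])

```text
clock: 32.3
ee_pos: [0.4388, -0.2812, 0.0242]
tool_rot: [3.142, -0.0, 3.058]
wrist_force: [-3.2, 2.5, 5.3]
width: 0.0568
gripper_force: 15.0
```

Contact at 5 N, so it is seated on the board. Release and retreat.

>>> arm_command(deltas=[{"tx":0,"ty":0,"tz":0,"spin":0},{"tx":0,"ty":0,"tz":0,"spin":0},{"tx":0,"ty":0,"tz":0,"spin":0},{"tx":0,"ty":0,"tz":0,"spin":0},{"tx":0,"ty":0,"tz":0,"spin":0},{"tx":0,"ty":0,"tz":0,"spin":0}], hand=1)

```text
clock: 33.05
ee_pos: [0.4389, -0.2813, 0.0239]
tool_rot: [-3.142, 0.0, 3.058]
wrist_force: [0.2, 0.1, 0.5]
width: 0.0883
gripper_force: 0.0
```

>>> arm_command(deltas=[{"tx":0,"ty":0,"tz":-0.3,"spin":0},{"tx":0,"ty":0,"tz":-0.7,"spin":0},{"tx":0,"ty":0,"tz":-0.9,"spin":0},{"tx":0,"ty":0,"tz":-0.9,"spin":0},{"tx":0,"ty":0.5,"tz":0,"spin":0},{"tx":0,"ty":0.9,"tz":0,"spin":0},{"tx":0,"ty":0.9,"tz":0,"spin":0},{"tx":0,"ty":0.9,"tz":0,"spin":0},{"tx":0,"ty":0.5,"tz":0,"spin":0},{"tx":0,"ty":0,"tz":0,"spin":0}])

```text
clock: 34.3
ee_pos: [0.4575, -0.0584, 0.1931]
tool_rot: [-3.141, 0.001, 3.062]
wrist_force: [0.3, -0.1, 0.2]
width: 0.0883
gripper_force: 0.0
```

```bash
python3 - <<'E'
from h import *
a=[]
for n in("top","side"):
    im=env.camera(n);a.append(cv2.resize(im[130:350,100:400],(400,293),interpolation=cv2.INTER_CUBIC))
cv2.imwrite("pics/end.png",np.hstack(a))
E
```

```text
(no output)
```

View pics/end.png

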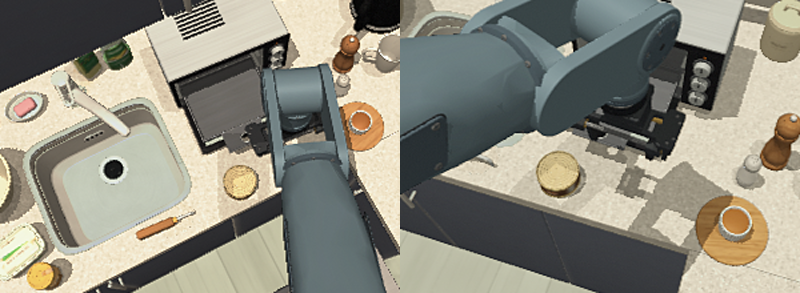

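The ramekin stands upright in the middle of the board (top 362,121; side 735,222). The hook lies on the worktop at top (165,225), the tray is out, and the bystanders haven't moved. Handing in.

```bash
python3 -c "
from bench import env
print(env.finish_job())"
```

```text
the job is handed in; nothing more can be done
None
```

The job is handed in, with no verdict returned: by the final pictures and force readings, the tray is drawn out to its stop, the hook is back on the worktop where it started, the ramekin stands upright in the middle of the pot board, and nothing else appears to have moved.

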